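# Change over the pots on the inspection stage

## Robot

A 7-joint arm with a two-finger parallel gripper is mounted at the origin on the work surface. World frame = base frame: x ahead of the robot, y to its left, z up, the work surface at z = 0. Lengths are in m, angles in rad, forces in N, time in s.
With the tool pointing down it reaches from about 0.425 to 0.925 m from the base axis. Payload 6.8 kg.
Tool frame: the origin (TCP) lies between the finger pads; the fingertips stand 14 mm ahead of it and the grasp point (between the pads) lies 5 mm behind it; z points along the fingers, y is the line along which they close (so a half turn about z gives the same grasp; the last joint's range is limited). The gripper opens to 85 mm and grips with 20 to 120 N. Pads are 22 mm wide; open, the fingers measure 114 mm over their backs; the gripper's body (76 mm by 85 mm) begins 54 mm behind the grasp point. The pads swing forward as they close: fully open they stand 13 mm farther back than shut.
Start: joints at [1.083, 0.477, 0.022, 1.555, -0.011, 1.109, -0.083], TCP at [0.25, -0.627, 0.245] pointing down, gripper open.
Joint ranges: [-2.96, 2.96], [-0.34, 2.1], [-1.41, 1.46], [0.24, 2.44], [-1.37, 4.51], [0.17, 1.92], [-2.96, 2.96]. Speed limits (rad/s): [2.39, 2.39, 3.14, 3.14, 3.14, 3.14, 3.14].

## Interface

Orientations are given as a rotation vector (axis times angle).
In Python, from bench import r, eyes, ticket gives the robot as it stands. The module is installed in compiled form; this text tells all that it offers.
- The arm moves only by the tool arm_command, never from a script. Its argument "plan" is text: rows parted by semicolons, each of 4 numbers parted by spaces: the shift along the tool's x, y, z in m, then the turn about the tool's z in degrees. In form: tx ty tz yaw; .... A call has 1 to 20 rows; each row shifts and turns the commanded pose from where the row before left it, along the tool's axes as they then stand; what a row does not reach is not made up. A row lasts 1/8 s, in which the tool goes at most 62.5 mm and 10.7 degrees, less where a joint would pass 70% of its speed; a pose out of reach is approached as far as the arm can. A call is refused whole if a number of a shift passes 0.0625 or a number of a turn 10.7, either way. A call with a gripper value outside its range is refused whole. "hand" is the closure, from -1 (fully open) to 1 (shut), set as the call begins (left out, the last holds). The fingers move at their own pace and stop on an object; "grip_force" is the grip in N (left out, the last holds). Time passes only in rows, so rows that do not move let the fingers close. It gives the time, the measured TCP pose, the force, the opening and the grip force at its end, in the units of the state.
- r.get_obs(): the state, without advancing time (a new reading comes with each control period).
- eyes.grab_frame(name): name is "side" or "top"; returns (picture, depth): 400x640x3 uint8, red, green, blue; 400x640 float32, m along the optical axis (not along the pixel's ray), 0 where there is no reading.
- eyes.calibration(name): a dict with "fov_y" (degrees; the focal length in pixels is half the picture's height over the tangent of half this angle, whatever the lens; pixels are square), "cx", "cy" (the principal point, pixels), "origin" and "attitude" of the camera in the world. Camera axes: x right, y up, looking along -z (the intrinsics and any distortion apply to the point x, -y, -z); pixel columns grow to the right and rows downward; lengths in m; the calibration is good to about 2 mm. A picture is of the moment at which its call begins. calibration takes no time and is no camera call.
- ticket.hand_in(): hands the job in; it is judged then, once.
The state is a dict: "clock": time; "joints": joint angles; "qvel": joint speeds; "tau": joint torques, N m; "tcp_pos": TCP position; "orientation": TCP orientation; "contact_force": force on the tool from outside, world axes, zero at the start; "moment": the same for the moment, N m; "grip_width": finger opening in m; "gripper_force": force on a finger pad.
Only numpy, scipy, OpenCV 4.12 (cv2) and the standard library are available. Lean on these libraries where they do the work, as an engineer would, in place of code of your own. Each camera call takes 0.05 s, during which the arm holds its last target. There are 200 camera calls.

## Task

First close the light shutter by sliding its red grip fully home. Then slide the calibration pot (orange knob) off the window onto the green-ringed parking mark, and stand every specimen upright in its own cup of the carrier (blue post) while the carrier is still at the white loading mark. After that slide the loaded carrier over to the brass-ringed window and, last, open the shutter fully; each pot ends within its ring, always sliding on the stage and never lifted or tipped, and the bottle, mug and tissue box are left alone.

Things in the scene. Friction and masses are not known exactly. Their poses are not given: they have to be found in the camera images.
- window (a point): Centre of the glass window, the viewing position, at the middle of the black stage plate (180 x 540 x 12 mm, fixed on the bench), on the plate's top face 12 mm above the bench. Site y runs along the plate's long side, z is up. The window is outlined by a flat painted brass-coloured ring, 152 mm inner and 162 mm outer diameter.
- load_mark: White painted flat ring on the stage, 152 mm inner and 162 mm outer diameter, no thickness to speak of: the loading mark. Origin: its centre, on the stage's top face. It lies 170 mm from the window along the plate, on either side.
- park_mark: Green painted flat ring of the same size on the opposite side of the window, 170 mm from it: the parking mark. Origin: its centre, on the stage's top face.
- carrier: Carrier: loose round aluminium pan, 136 mm diameter, about 0.55 kg, on the loading mark. Origin: centre of its underside, z up. Disc 10 mm thick; on it four brass cups, 46 mm from the centre on the body's +x, +y, -x, -y axes, and a blue centre post, 22 mm diameter, top 76 mm above the underside; to grip the post low, close between the cups (45 degrees from the body's x axis).
- cal_pot: Closed steel calibration pot, 136 mm in diameter, 40 mm tall, about 0.6 kg, loose, standing on the window at the start. Origin: centre of its underside, z up. On its lid in the centre is an orange knob, 22 mm in diameter, from 40 to 84 mm above the underside.
- shutter (a joint): Position of the light shutter's red grip on its track, m: 0 is fully closed (grip at the -y end of its track, the robot's right), 0.10 is fully open (at the +y end, the robot's left). It stays where it is left; friction about 1.5 N. It starts more than half open.
- cup0 (a point): Centre of the inner floor of the brass cup on the carrier's +x axis, 10 mm above the carrier's underside. The cup is 34 mm inside and 40 mm outside diameter, its rim 16 mm above this floor. Takes one specimen.
- cup1 (a point): Centre of the inner floor of the brass cup on the carrier's +y axis, 10 mm above the carrier's underside. The cup is 34 mm inside and 40 mm outside diameter, its rim 16 mm above this floor. Takes one specimen.
- cup2 (a point): Centre of the inner floor of the brass cup on the carrier's -x axis, 10 mm above the carrier's underside. The cup is 34 mm inside and 40 mm outside diameter, its rim 16 mm above this floor. Takes one specimen.
- cup3 (a point): Centre of the inner floor of the brass cup on the carrier's -y axis, 10 mm above the carrier's underside. The cup is 34 mm inside and 40 mm outside diameter, its rim 16 mm above this floor. Takes one specimen.
- spec0: Resin-mounted specimen, red upright cylinder 26 mm in diameter and 48 mm tall, 45 g, with a bright metal face on top; stands on the black rubber mat (4 mm thick) at the start, at least 50 mm from its neighbours centre to centre. Origin: centre of its underside, z along its axis. May be absent. Any specimen may go in any cup.
- spec1: Resin-mounted specimen, green upright cylinder 26 mm in diameter and 48 mm tall, 45 g, with a bright metal face on top; stands on the black rubber mat (4 mm thick) at the start, at least 50 mm from its neighbours centre to centre. Origin: centre of its underside, z along its axis. May be absent. Any specimen may go in any cup.
- spec2: Resin-mounted specimen, red upright cylinder 26 mm in diameter and 48 mm tall, 45 g, with a bright metal face on top; stands on the black rubber mat (4 mm thick) at the start, at least 50 mm from its neighbours centre to centre. Origin: centre of its underside, z along its axis. May be absent. Any specimen may go in any cup.
- spec3: Resin-mounted specimen, green upright cylinder 26 mm in diameter and 48 mm tall, 45 g, with a bright metal face on top; stands on the black rubber mat (4 mm thick) at the start, at least 50 mm from its neighbours centre to centre. Origin: centre of its underside, z along its axis. May be absent. Any specimen may go in any cup.
- shutter_top (a point): Centre of the top of the shutter's red grip, 54 mm above the bench. The grip is an upright block 28 mm (x, across the track) by 20 mm (y, along it) by 40 mm tall, standing on a fixed aluminium track 150 mm long, 40 mm wide, 14 mm high. The point's y axis points along the track towards open.
- wash_bottle: Bystander: white bottle 60 mm in diameter, 110 mm tall. Origin: centre of its underside.
- mug: Bystander: blue mug 80 mm in diameter, 90 mm tall. Origin: centre of its underside.
- tissue_box: Bystander: blue box 60 x 140 x 60 mm. Origin: centre of its underside.
Things that resemble listed ones, but are neither listed nor needed, are in the scene too. Of the things that look like the part that bears shutter, the larger one is meant.

How it is judged:
On the way, in this order (a step that is already met when the one before it is completed fails the run):
1. the shutter has been closed (value of joint shutter below 0.008 m), for 0.2 s.
2. the calibration pot stands on the parking mark and all specimens stand in the cups of the carrier, still at the loading mark (horizontal distance between cal_pot and park_mark below 0.01 m and z of cal_pot in the frame of window below 0.003 m and angle between each of spec0, spec1, spec2, spec3's own z axis and vertical below 0.15 rad and ((horizontal distance between spec0 and cup0 below 0.006 m and z of spec0 in the frame of carrier below 0.014 m) or (horizontal distance between spec0 and cup1 below 0.006 m and z of spec0 in the frame of carrier below 0.014 m) or (horizontal distance between spec0 and cup2 below 0.006 m and z of spec0 in the frame of carrier below 0.014 m) or (horizontal distance between spec0 and cup3 below 0.006 m and z of spec0 in the frame of carrier below 0.014 m)) and ((horizontal distance between spec1 and cup0 below 0.006 m and z of spec1 in the frame of carrier below 0.014 m) or (horizontal distance between spec1 and cup1 below 0.006 m and z of spec1 in the frame of carrier below 0.014 m) or (horizontal distance between spec1 and cup2 below 0.006 m and z of spec1 in the frame of carrier below 0.014 m) or (horizontal distance between spec1 and cup3 below 0.006 m and z of spec1 in the frame of carrier below 0.014 m)) and ((horizontal distance between spec2 and cup0 below 0.006 m and z of spec2 in the frame of carrier below 0.014 m) or (horizontal distance between spec2 and cup1 below 0.006 m and z of spec2 in the frame of carrier below 0.014 m) or (horizontal distance between spec2 and cup2 below 0.006 m and z of spec2 in the frame of carrier below 0.014 m) or (horizontal distance between spec2 and cup3 below 0.006 m and z of spec2 in the frame of carrier below 0.014 m)) and ((horizontal distance between spec3 and cup0 below 0.006 m and z of spec3 in the frame of carrier below 0.014 m) or (horizontal distance between spec3 and cup1 below 0.006 m and z of spec3 in the frame of carrier below 0.014 m) or (horizontal distance between spec3 and cup2 below 0.006 m and z of spec3 in the frame of carrier below 0.014 m) or (horizontal distance between spec3 and cup3 below 0.006 m and z of spec3 in the frame of carrier below 0.014 m)) and horizontal distance between carrier and load_mark below 0.06 m), for 0.2 s.
3. the loaded carrier stands on the window with the shutter still closed (horizontal distance between carrier and window below 0.01 m and z of carrier in the frame of window below 0.003 m and angle between each of spec0, spec1, spec2, spec3's own z axis and vertical below 0.15 rad and ((horizontal distance between spec0 and cup0 below 0.006 m and z of spec0 in the frame of carrier below 0.014 m) or (horizontal distance between spec0 and cup1 below 0.006 m and z of spec0 in the frame of carrier below 0.014 m) or (horizontal distance between spec0 and cup2 below 0.006 m and z of spec0 in the frame of carrier below 0.014 m) or (horizontal distance between spec0 and cup3 below 0.006 m and z of spec0 in the frame of carrier below 0.014 m)) and ((horizontal distance between spec1 and cup0 below 0.006 m and z of spec1 in the frame of carrier below 0.014 m) or (horizontal distance between spec1 and cup1 below 0.006 m and z of spec1 in the frame of carrier below 0.014 m) or (horizontal distance between spec1 and cup2 below 0.006 m and z of spec1 in the frame of carrier below 0.014 m) or (horizontal distance between spec1 and cup3 below 0.006 m and z of spec1 in the frame of carrier below 0.014 m)) and ((horizontal distance between spec2 and cup0 below 0.006 m and z of spec2 in the frame of carrier below 0.014 m) or (horizontal distance between spec2 and cup1 below 0.006 m and z of spec2 in the frame of carrier below 0.014 m) or (horizontal distance between spec2 and cup2 below 0.006 m and z of spec2 in the frame of carrier below 0.014 m) or (horizontal distance between spec2 and cup3 below 0.006 m and z of spec2 in the frame of carrier below 0.014 m)) and ((horizontal distance between spec3 and cup0 below 0.006 m and z of spec3 in the frame of carrier below 0.014 m) or (horizontal distance between spec3 and cup1 below 0.006 m and z of spec3 in the frame of carrier below 0.014 m) or (horizontal distance between spec3 and cup2 below 0.006 m and z of spec3 in the frame of carrier below 0.014 m) or (horizontal distance between spec3 and cup3 below 0.006 m and z of spec3 in the frame of carrier below 0.014 m)) and value of joint shutter below 0.02 m), for 0.2 s.
4. the shutter has been opened (value of joint shutter above 0.092 m), for 0.2 s.
At the end, for the whole second after the job is handed in: The calibration pot is within 10 mm of the centre of the parking mark and the carrier within 10 mm of the centre of the window, both flat on the stage; every specimen stands upright (within 0.15 rad) on the floor of a cup (within 6 mm of its centre); the shutter is at 0.092 m or more; all at rest (horizontal distance between cal_pot and park_mark below 0.01 m and z of each of cal_pot, carrier in the frame of window below 0.003 m and horizontal distance between carrier and window below 0.01 m and angle between each of spec0, spec1, spec2, spec3's own z axis and vertical below 0.15 rad and ((horizontal distance between spec0 and cup0 below 0.006 m and z of spec0 in the frame of carrier below 0.014 m) or (horizontal distance between spec0 and cup1 below 0.006 m and z of spec0 in the frame of carrier below 0.014 m) or (horizontal distance between spec0 and cup2 below 0.006 m and z of spec0 in the frame of carrier below 0.014 m) or (horizontal distance between spec0 and cup3 below 0.006 m and z of spec0 in the frame of carrier below 0.014 m)) and ((horizontal distance between spec1 and cup0 below 0.006 m and z of spec1 in the frame of carrier below 0.014 m) or (horizontal distance between spec1 and cup1 below 0.006 m and z of spec1 in the frame of carrier below 0.014 m) or (horizontal distance between spec1 and cup2 below 0.006 m and z of spec1 in the frame of carrier below 0.014 m) or (horizontal distance between spec1 and cup3 below 0.006 m and z of spec1 in the frame of carrier below 0.014 m)) and ((horizontal distance between spec2 and cup0 below 0.006 m and z of spec2 in the frame of carrier below 0.014 m) or (horizontal distance between spec2 and cup1 below 0.006 m and z of spec2 in the frame of carrier below 0.014 m) or (horizontal distance between spec2 and cup2 below 0.006 m and z of spec2 in the frame of carrier below 0.014 m) or (horizontal distance between spec2 and cup3 below 0.006 m and z of spec2 in the frame of carrier below 0.014 m)) and ((horizontal distance between spec3 and cup0 below 0.006 m and z of spec3 in the frame of carrier below 0.014 m) or (horizontal distance between spec3 and cup1 below 0.006 m and z of spec3 in the frame of carrier below 0.014 m) or (horizontal distance between spec3 and cup2 below 0.006 m and z of spec3 in the frame of carrier below 0.014 m) or (horizontal distance between spec3 and cup3 below 0.006 m and z of spec3 in the frame of carrier below 0.014 m)) and value of joint shutter above 0.092 m and linear speed of each of carrier, cal_pot, spec0, spec1, spec2, spec3 below 0.02 m/s); the robot touches nothing.
It fails at once if the carrier is lifted off the stage or tipped (z of carrier in the frame of window above 0.012 m or angle between carrier's own z axis and vertical above 0.2 rad).
It fails at once if the calibration pot is lifted off the stage or tipped (z of cal_pot in the frame of window above 0.012 m or angle between cal_pot's own z axis and vertical above 0.2 rad).
It fails at once if a bystander is disturbed (distance of any of wash_bottle, mug, tissue_box from where it was at the start of the episode above 0.03 m or angle between any of wash_bottle, mug, tissue_box's own z axis and vertical above 0.3 rad).
Of spec0, spec1, spec2, spec3 only 2 to 4 are there at a start; the rules pass over those that are not, and their reading is None.
At some moment in a run one of cal_pot may be knocked a few centimetres aside while the robot is not near it.
Once in a run the grip may slacken for a moment while it holds something.
It also fails if it takes over 210 s, if anything falls off the work surface, if the arm or the gripper's body presses on something with over 40 N, if the wrist force passes 120 N, or if a joint passes its speed limit or range.

## Working session

There is one attempt and no reset: what is moved stays moved. The work goes in short steps, Python scripts to look and compute and a tool call to move; the robot and the scene stay as the last step left them, time stands still between calls to the robot, and variables do not carry over. Pictures are saved under pics/ and viewed, at most 14 in all, crops included, and the job is handed in when it is done.

Besides the shell and the picture viewer there is one more tool, called after ">>>" in YAML: its name, and indented under it one key for each argument. arm_command: Moves the arm, as the interface text tells. Its arguments: {"type":"object","properties":{"plan":{"type":"string"},"hand":{"type":"number"},"grip_force":{"type":"number"}},"required":["plan"]}

```bash
mkdir -p pics
cat > h.py <<'E'
from bench import r, eyes, ticket
import numpy as np, cv2
from scipy.spatial.transform import Rotation as R
def cal(n):
    c=eyes.calibration(n); f=200/np.tan(np.radians(c['fov_y'])/2)
    a=np.array(c['attitude'],float)
    M=a if a.shape==(3,3) else R.from_rotvec(a).as_matrix() if a.size==3 else None
    return c,f,M
def grab(n,tag):
    p,d=eyes.grab_frame(n); cv2.imwrite(f'pics/{tag}.png',p[:,:,::-1]); np.save(f'pics/{tag}.npy',d); return p,d
def world(n,u,v,d=None,z=None):
    c,f,M=cal(n); ray=np.array([(u-c['cx'])/f,-(v-c['cy'])/f,-1.]); o=np.array(c['origin'])
    w=M@ray
    t=d if z is None else (z-o[2])/w[2]
    return o+w*t
E
python3 - <<'E'
from h import *
for n in('side','top'):
    print(eyes.calibration(n)); p,d=grab(n,n+'0'); print(d.min(),d.max())
o=r.get_obs(); print({k:np.round(v,3) for k,v in o.items()})
E
```

```text
{'fov_y': 56.143071463360215, 'cx': 320.48782004917666, 'cy': 203.2466582525013, 'origin': array([ 0.19132045, -0.50416785,  0.79970019]), 'attitude': array([ 0.65361212, -0.23155169, -0.67685376])}
0.0 3.163682
{'fov_y': 45.59510107181189, 'cx': 322.4190023095627, 'cy': 197.66804268114038, 'origin': array([ 0.43577262, -0.05296672,  1.40470594]), 'attitude': array([ 0.08372522, -0.08019922, -1.54868071])}
0.0 2.2920456
{'clock': np.float64(0.1), 'joints': array([ 1.083,  0.478,  0.022,  1.556, -0.012,  1.109, -0.083]), 'qvel': array([-0.   , -0.003,  0.002, -0.002,  0.001,  0.001,  0.   ]), 'tau': array([ 4.0000e-03, -5.9776e+01,  1.6130e+00, -2.8195e+01,  1.3000e-02,
        5.0000e-03,  0.0000e+00]), 'tcp_pos': array([ 0.25 , -0.626,  0.244]), 'orientation': array([-3.084e+00, -5.930e-01,  1.000e-03]), 'contact_force': array([-0.083, -0.297,  0.276]), 'moment': array([ 0.012, -0.034, -0.026]), 'gripper_force': np.float64(0.0), 'grip_width': np.float64(0.085)}
```

View pics/top0.png

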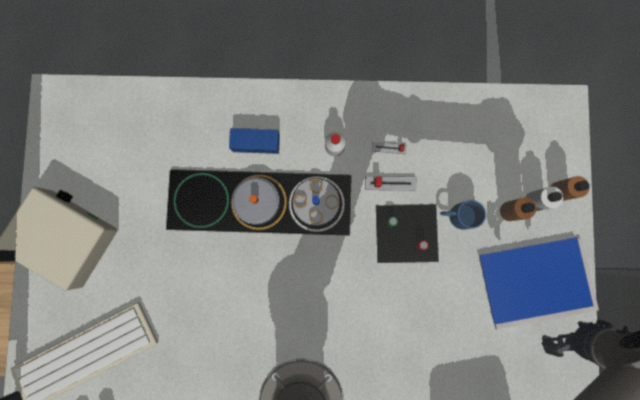

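View pics/side0.png

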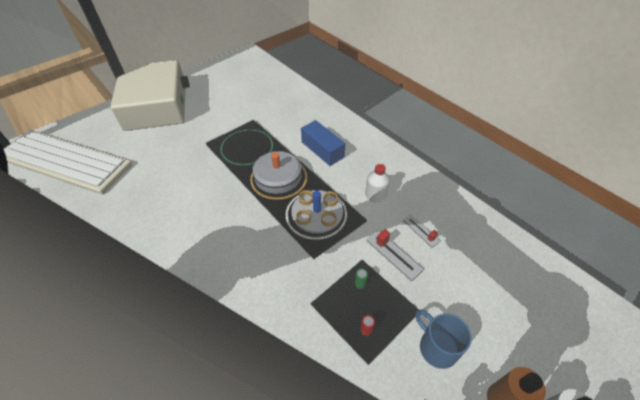

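The top view shows the larger shutter at (377,183), on a track spanning columns 365–416. The green specimen is at (393,222) and the red at (424,245). The carrier is near (316,202), the cal pot knob at (254,199), and the green ring at (202,200).

Run:
```python
import cv2
p=cv2.imread('pics/top0.png')
cv2.imwrite('pics/c1.png',cv2.resize(p[160:270,160:360],None,fx=4,fy=4,interpolation=cv2.INTER_CUBIC))
cv2.imwrite('pics/c2.png',cv2.resize(p[130:270,350:490],None,fx=4,fy=4,interpolation=cv2.INTER_CUBIC))
```

```text
(no output)
```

View pics/c1.png

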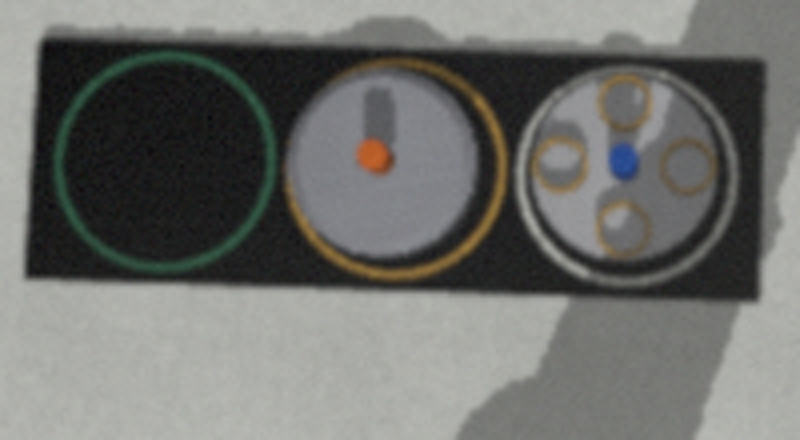

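View pics/c2.png

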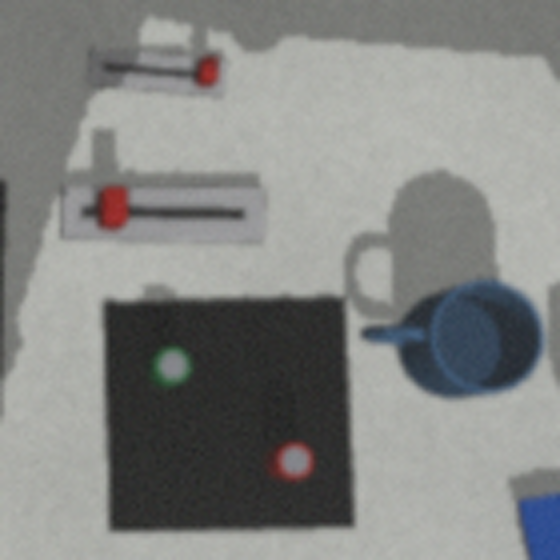

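The crops give ring centres (c1) at green (165,161), brass (396,169) and white (627,175). The cup rims sit at (625,102), (560,165), (687,167) and (625,229), and the pot lid centre at about (382,162). In c2 the specimen tops are at (173,366) green and (295,461) red, and the grip at (113,207).

Run:
```python
from h import *
d=np.load('pics/top0.npy')
def q(name,crop,u,v,z):
    ox,oy=((160,160) if crop==1 else (350,130))
    U,V=ox+u/4-.375,oy+v/4-.375
    dd=d[int(round(V)),int(round(U))]
    print(name,(round(U,1),round(V,1)),np.round(world('top',U,V,z=z)*1000,1),'depth:',np.round(world('top',U,V,d=dd)*1000,1))
for a in [('green',1,165,161,.012),('brass',1,396,169,.012),('white',1,627,175,.012),('cupT',1,625,102,.038),('cupL',1,560,165,.038),('cupR',1,687,167,.038),('cupB',1,625,229,.038),('post',1,624,155,.088),('lid',1,382,162,.052),('knob',1,373,151,.096),
 ('grip',2,113,203,.054),('trackTL',2,65,185,.014),('trackTR',2,266,187,.014),('trackBL',2,62,238,.014),('trackBR',2,264,243,.014),('sg',2,173,366,.052),('sr',2,295,461,.052),('mug',2,470,338,.09)]: q(*a)
```

```text
green (200.9, 199.9) [568.2 309.1  12. ] depth: [568.3 309.6  10.1]
brass (258.6, 201.9) [565.7 139.   12. ] depth: [562.4 134.1  47.5]
white (316.4, 203.4) [564.8 -30.9  12. ] depth: [558.5 -32.   79.9]
cupT (315.9, 185.1) [615.4 -28.7  38. ] depth: [617.1 -28.5  25.5]
cupL (299.6, 200.9) [568.6  17.2  38. ] depth: [569.9  17.9  24.9]
cupR (331.4, 201.4) [569.1 -74.5  38. ] depth: [570.9 -74.8  19.6]
cupB (315.9, 216.9) [523.4 -30.7  38. ] depth: [524.5 -30.5  20.8]
post (315.6, 198.4) [571.7 -29.7  88. ] depth: [572.4 -29.6  81.5]
lid (255.1, 200.1) [566.8 143.6  52. ] depth: [562.9 137.7  92.7]
knob (252.9, 197.4) [570.1 143.7  96. ] depth: [569.7 143.3  99.2]
grip (377.9, 180.4) [ 630.7 -206.3   54. ] depth: [ 629.9 -205.7   59. ]
trackTL (365.9, 175.9) [ 649.1 -175.3   14. ] depth: [ 648.5 -174.9   18.1]
trackTR (416.1, 176.4) [ 650.7 -323.6   14. ] depth: [ 653.3 -326.8   -2.8]
trackBL (365.1, 189.1) [ 609.7 -173.5   14. ] depth: [ 610.1 -173.8   10.4]
trackBR (415.6, 190.4) [ 609.  -322.1   14. ] depth: [ 610.5 -324.4    2.2]
sg (392.9, 221.1) [ 514.9 -250.1   52. ] depth: [ 514.8 -249.9   53.5]
sr (423.4, 244.9) [ 449.5 -336.7   52. ] depth: [ 449.5 -337.3   49.2]
mug (467.1, 214.1) [ 536.3 -449.9   90. ] depth: [ 542.7 -475.2    6.2]
```

Everything is located, and the ring spacing agrees at 170 mm. Next I turn the tool so the fingers close along world x, then move above the shutter grip.

>>> arm_command:
  plan: "0 0 0 -9.75;0 0 0 -9.75;0 0 0 -9.75;0 0 0 -9.75;0 0 0 -9.75;0 0 0 -9.75;0 0 0 -9.75;0.042 0.038 0 0;0.042 0.038 0 0;0.042 0.038 0 0;0.042 0.038 0 0;0.042 0.038 0 0;0.042 0.038 0 0;0.042 0.038 0 0;0.042 0.038 0 0;0.042 0.038 0 0;0.042 0.038 0 0;0 0 0 0;0 0 0 0"
  hand: -1

```text
clock: 2.48
tcp_pos: [0.6297, -0.2071, 0.2446]
orientation: [-2.22, -2.221, 0.002]
contact_force: [0.1, -1.1, 0.0]
grip_width: 0.0853
gripper_force: 0.0
```

>>> arm_command:
  plan: "0 0 0.05 0;0 0 0.05 0;0 0 0.05 0;0 0 0.034 0;0 0 0.02 0;0 0 0 0"

```text
clock: 3.22
tcp_pos: [0.629, -0.2079, 0.0403]
orientation: [-2.222, -2.219, 0.003]
contact_force: [-0.3, -0.4, 0.5]
grip_width: 0.0852
gripper_force: 0.0
```

>>> arm_command:
  plan: "0 0 0 0;0 0 0 0;0 0 0 0;0 0 0 0;0 0 0 0;0 0 0 0;0 0 0 0;0 0 0 0"
  hand: 1
  grip_force: 25

```text
clock: 4.22
tcp_pos: [0.6322, -0.207, 0.0428]
orientation: [2.218, 2.22, 0.004]
contact_force: [4.3, -0.6, 5.7]
grip_width: 0.0278
gripper_force: 32.9
```

>>> arm_command:
  plan: "-0.015 0 0 0;-0.015 0 0 0;-0.015 0 0 0;-0.015 0 0 0;-0.015 0 0 0;-0.010 0 0 0;-0.004 0 0 0;-0.003 0 0 0;-0.002 0 0 0;0 0 0 0;0 0 0 0"

```text
clock: 5.6
tcp_pos: [0.6329, -0.2972, 0.0428]
orientation: [2.218, 2.224, 0.008]
contact_force: [4.2, 6.6, 7.6]
grip_width: 0.0274
gripper_force: 33.2
```

>>> arm_command:
  plan: "-0.003 0 0 0;0 0 0 0;0 0 0 0"

```text
clock: 5.98
tcp_pos: [0.6329, -0.2973, 0.0428]
orientation: [-2.215, -2.224, -0.011]
contact_force: [2.2, 11.4, 9.3]
grip_width: 0.0273
gripper_force: 33.5
```

>>> arm_command:
  plan: "0.003 0 0 0;0 0 0 0;0 0 0 0;0 0 0 0;0 0 -0.03 0;0 0 -0.05 0;0 0 -0.05 0;0 0 0 0"
  hand: -1

```text
clock: 6.98
tcp_pos: [0.6329, -0.302, 0.1767]
orientation: [2.216, 2.215, 0.005]
contact_force: [-0.2, -0.0, 0.2]
grip_width: 0.0849
gripper_force: 0.0
```

>>> arm_command:
  plan: "0.026 -0.059 0 0;0.026 -0.0585 0 0;0 0 0 0;0 0 0.05 0;0 0 0.05 0;0 0 0.025 0;0 0 0.01 0;0 0 0 0"

```text
clock: 7.98
tcp_pos: [0.5162, -0.2504, 0.036]
orientation: [-2.221, -2.221, 0.0]
contact_force: [0.3, 0.5, 0.2]
grip_width: 0.0855
gripper_force: 0.0
```

>>> arm_command:
  plan: "0 0 0 0;0 0 0 0;0 0 0 0;0 0 0 0;0 0 0 0;0 0 0 0;0 0 0 0;0 0 0 0"
  hand: 1
  grip_force: 30

```text
clock: 8.98
tcp_pos: [0.5162, -0.2505, 0.037]
orientation: [2.221, 2.221, 0.0]
contact_force: [-1.0, 0.3, 6.1]
grip_width: 0.0253
gripper_force: 29.3
```

Run:
```python
from h import *
p,d=grab('side','s1'); p2,d2=grab('top','t1')
cv2.imwrite('pics/v1.png',np.hstack([cv2.resize(p[150:350,250:450],(400,400)),cv2.resize(p2[150:250,300:400],(400,400))])[:,:,::-1])
```

```text
(no output)
```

View pics/v1.png

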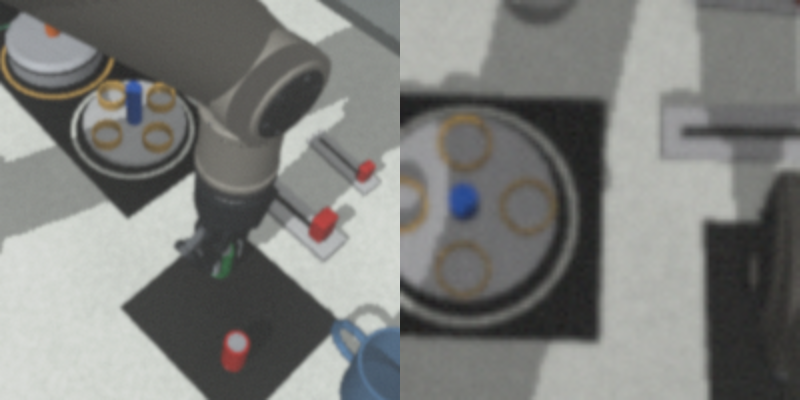

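The side crop shows the shutter grip at the far end of its track (closed) and the green specimen between the fingers. I'll lift it and carry it to the right-hand cup.

>>> arm_command:
  plan: "0 0 -0.02 0;0 0 -0.04 0;0 0 -0.04 0;0 0 0 0;0.0438 0.0133 0 0;0.0438 0.0133 0 0;0.0438 0.0132 0 0;0.0438 0.0132 0 0;0 0 0 0;0 0 0 0;0 0 0.03 0;0 0 0 0;0 0 0 0"

```text
clock: 10.7
tcp_pos: [0.5688, -0.0761, 0.1067]
orientation: [2.223, 2.22, -0.0]
contact_force: [0.7, 0.0, -0.3]
grip_width: 0.025
gripper_force: 29.7
```

Run:
```python
from h import *
p,d=grab('side','s2'); p2,d2=grab('top','t2')
print(r.get_obs()['tcp_pos'],r.get_obs()['grip_width'])
cv2.imwrite('pics/v2.png',cv2.resize(p[150:270,240:400],(800,600),interpolation=cv2.INTER_CUBIC)[:,:,::-1])
```

```text
[ 0.56942614 -0.07567281  0.10732032] 0.02540024455030189
```

View pics/v2.png

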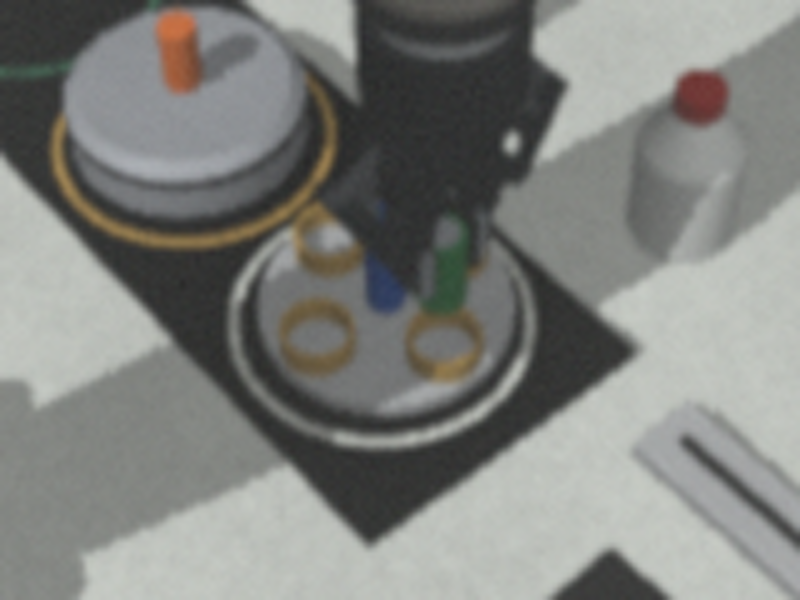

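The specimen is held upright, directly above the right-hand cup (crop 445,345). Lowering it in.

>>> arm_command:
  plan: "0 0 0.02 0;0 0 0.01 0;0 0 0.008 0;0 0 0.006 0;0 0 0.004 0;0 0 0.003 0;0 0 0 0;0 0 0 0"

```text
clock: 11.8
tcp_pos: [0.569, -0.0751, 0.0555]
orientation: [2.221, 2.221, 0.0]
contact_force: [-0.1, 0.4, 0.1]
grip_width: 0.025
gripper_force: 29.8
```

>>> arm_command:
  plan: "0 0 0 0;0 0 0 0;0 0 0 0;0 0 0 0;0 0 -0.01 0;0 0 -0.02 0;0 0 -0.05 0;0 0 -0.05 0;0 0 0 0;0 0 0 0"
  hand: -0.2

```text
clock: 13.05
tcp_pos: [0.5687, -0.0752, 0.1861]
orientation: [2.221, 2.221, 0.001]
contact_force: [-0.1, 0.6, -0.9]
grip_width: 0.0513
gripper_force: 0.0
```

>>> arm_command:
  plan: "-0.0436 -0.0199 0 0;-0.0436 -0.0199 0 0;-0.0436 -0.0199 0 0;-0.0436 -0.0199 0 0;-0.0436 -0.0198 0 0;-0.0436 -0.0198 0 0;0 0 0 0;0 0 0 0;0 0 0.05 0;0 0 0.05 0;0 0 0.03 0;0 0 0.015 0;0 0 0 0;0 0 0 0"
  hand: -1

```text
clock: 14.8
tcp_pos: [0.4508, -0.3368, 0.0415]
orientation: [2.219, 2.221, 0.001]
contact_force: [-0.3, -0.5, 0.2]
grip_width: 0.0855
gripper_force: 0.0
```

>>> arm_command:
  plan: "0 0 0 0;0 0 0 0;0 0 0 0;0 0 0 0;0 0 0 0;0 0 0 0;0 0 0 0;0 0 0 0"
  hand: 1

```text
clock: 15.8
tcp_pos: [0.4498, -0.3369, 0.0407]
orientation: [2.221, 2.221, -0.0]
contact_force: [-0.5, 1.2, 4.7]
grip_width: 0.0249
gripper_force: 29.4
```

Run:
```python
from h import *
p,d=grab('side','s3'); p2,d2=grab('top','t3')
cv2.imwrite('pics/v3.png',np.hstack([cv2.resize(p[130:370,240:440],(400,480),interpolation=cv2.INTER_CUBIC),cv2.resize(p2[165:245,290:357],(400,480),interpolation=cv2.INTER_CUBIC)])[:,:,::-1])
```

```text
(no output)
```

View pics/v3.png

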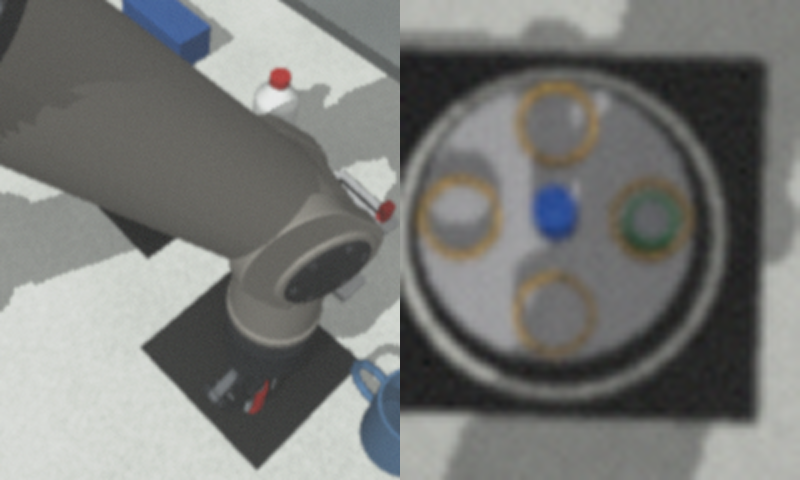

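The green specimen sits in the right-hand cup and the red one is gripped. I'll carry it to the left cup.

>>> arm_command:
  plan: "0 0 -0.02 0;0 0 -0.04 0;0 0 -0.05 0;0 0 0 0;0.0505 0.017 0 0;0.0505 0.017 0 0;0.0505 0.017 0 0;0.0505 0.017 0 0;0.0505 0.017 0 0;0.0505 0.017 0 0;0.0505 0.017 0 0;0 0 0 0;0 0 0 0;0 0 0.04 0;0 0 0 0;0 0 0 0"

```text
clock: 17.9
tcp_pos: [0.5687, 0.0158, 0.1108]
orientation: [2.223, 2.22, -0.0]
contact_force: [-0.5, 0.0, -0.4]
grip_width: 0.0249
gripper_force: 29.7
```

Run:
```python
from h import *
p,d=grab('side','s4')
o=r.get_obs();print(o['tcp_pos'],o['grip_width'])
cv2.imwrite('pics/v4.png',cv2.resize(p[130:270,240:400],(640,560),interpolation=cv2.INTER_CUBIC)[:,:,::-1])
```

```text
[0.56923698 0.01606426 0.11137612] 0.025309970446626827
```

View pics/v4.png

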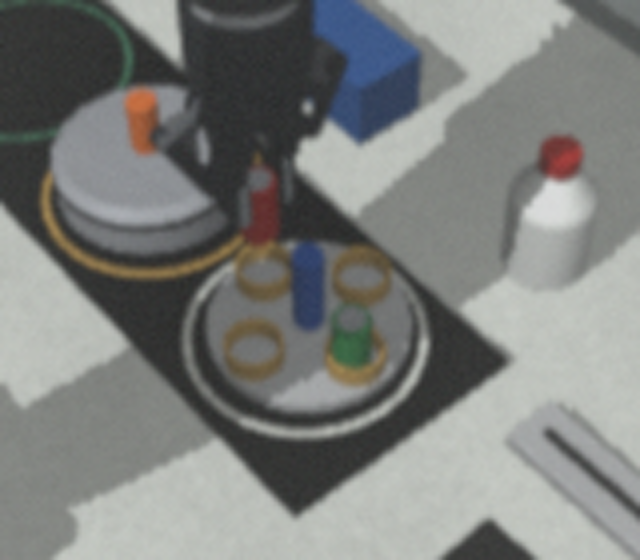

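Red is held upright above the left cup (265,270), and green is standing in its cup. Lowering and releasing.

>>> arm_command:
  plan: "0.0008 0 0.02 0;0 0 0.01 0;0 0 0.008 0;0 0 0.006 0;0 0 0.004 0;0 0 0.003 0;0 0 0 0;0 0 0 0"

```text
clock: 18.95
tcp_pos: [0.5688, 0.0176, 0.0595]
orientation: [2.221, 2.221, 0.001]
contact_force: [0.0, 0.1, -0.3]
grip_width: 0.025
gripper_force: 29.7
```

>>> arm_command:
  plan: "0 0 0 0;0 0 0 0;0 0 0 0;0 0 0 0;0 0 -0.01 0;0 0 -0.02 0;0 0 -0.05 0;0 0 -0.05 0;0 0 0 0;0 0 0 0"
  hand: -0.2

```text
clock: 20.2
tcp_pos: [0.5685, 0.0174, 0.1901]
orientation: [2.221, 2.221, 0.001]
contact_force: [0.2, 0.0, -0.3]
grip_width: 0.0511
gripper_force: 0.0
```

Run:
```python
from h import *
p,d=grab('top','t5'); p2,d2=grab('side','s5')
for n,q,dd in(('top',p,d),('side',p2,d2)):
    h=cv2.cvtColor(q,cv2.COLOR_RGB2HSV); m=((h[...,0]>5)&(h[...,0]<15)&(h[...,1]>170)&(h[...,2]>120)).astype(np.uint8)
    k,l,s,c=cv2.connectedComponentsWithStats(m)
    for i in range(1,k):
        if s[i,4]>8: print(n,s[i],c[i],np.round(world(n,*c[i],z=.09),4),world(n,*c[i],d=dd[int(c[i][1]),int(c[i][0])]))
cv2.imwrite('pics/v5.png',np.hstack([cv2.resize(p[150:270,170:350],(400,267)),cv2.resize(p2[110:270,200:400],(400,267))])[:,:,::-1])
```

```text
top [250 195   7   8  38] [253.15789474 198.5       ] [0.5676 0.1438 0.09  ] [0.56677873 0.14257959 0.09782466]
```

View pics/v5.png

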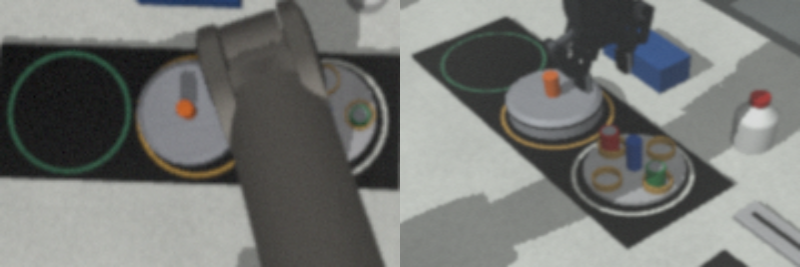

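The pot has not moved (knob at 0.569, 0.1435), and both specimens are in their cups. Next I grip the knob.

>>> arm_command:
  plan: "0.042 0 0 0;0.042 0 0 0;0.042 0 0 0;0 0 0 0;0 0 0.04 0;0 0 0.04 0;0 0 0.025 0;0 0 0.012 0;0 0 0 0;0 0 0 0"
  hand: -1

```text
clock: 21.55
tcp_pos: [0.5693, 0.1437, 0.0732]
orientation: [2.221, 2.221, 0.002]
contact_force: [-0.5, 0.3, -0.5]
grip_width: 0.0854
gripper_force: 0.0
```

>>> arm_command:
  plan: "0 0 0 0;0 0 0 0;0 0 0 0;0 0 0 0;0 0 0 0;0 0 0 0;0 0 0 0;0 0 0 0"
  hand: 1
  grip_force: 25

```text
clock: 22.55
tcp_pos: [0.5692, 0.1437, 0.0728]
orientation: [2.221, 2.221, 0.001]
contact_force: [0.1, -0.6, 5.6]
grip_width: 0.0214
gripper_force: 24.6
```

>>> arm_command:
  plan: "0.008 0 0 0;0.014 0 0 0;0.014 0 0 0;0.014 0 0 0;0.014 0 0 0;0.014 0 0 0;0.014 0 0 0;0.014 -0.001 0 0;0.014 0 0 0;0.014 0 0 0;0.014 0 0 0;0.010 0 0 0;0.0075 0 0 0;0 0 0 0;0 0 0 0;0 0 0 0"

```text
clock: 24.55
tcp_pos: [0.5685, 0.3078, 0.0728]
orientation: [2.221, 2.219, -0.001]
contact_force: [1.0, -4.5, 7.5]
grip_width: 0.0214
gripper_force: 24.9
```

Run:
```python
from h import *
p2,d2=grab('side','s6')
cv2.imwrite('pics/v6.png',cv2.resize(p2[90:250,180:380],(800,640),interpolation=cv2.INTER_CUBIC)[:600,:,::-1])
```

```text
(no output)
```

View pics/v6.png

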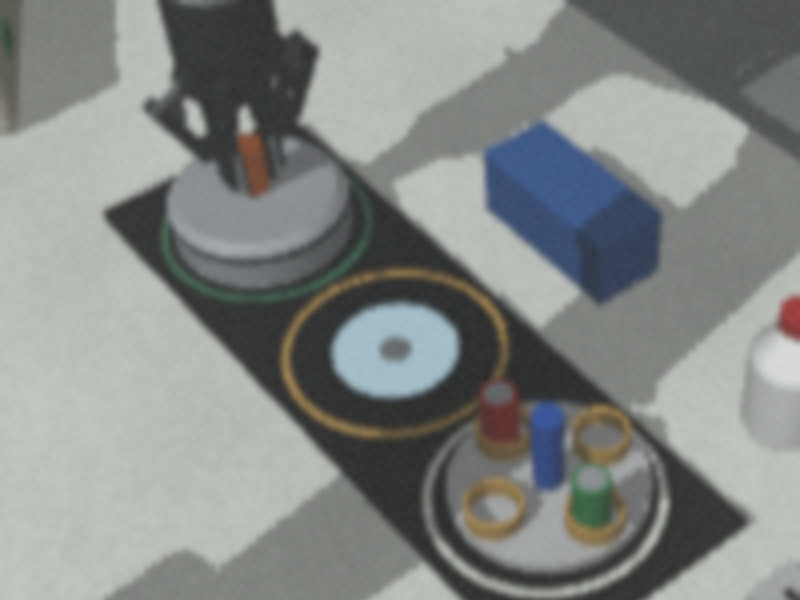

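The pot is within the green ring and the carrier is loaded. Now I release the knob, rise and move over to the carrier post.

>>> arm_command:
  plan: "0 0 0 0;0 0 0 0;0 0 0 0;0 0 0 0;0 0 -0.02 0;0 0 -0.05 0;0 0 -0.05 0;-0.055 0 0 0;-0.055 0 0 0;-0.055 0 0 0;-0.055 0 0 0;-0.055 0 0 0;-0.055 0 0 0;0 0 0 0;0 0 0 0"
  hand: -1

```text
clock: 26.48
tcp_pos: [0.568, -0.0202, 0.1935]
orientation: [2.221, 2.221, 0.002]
contact_force: [-0.5, 0.4, -0.1]
grip_width: 0.0854
gripper_force: 0.0
```

```bash
cat > pot.py <<'E'
from h import *
import sys
p,d=grab('top',sys.argv[1]); p2,d2=grab('side',sys.argv[1]+'s'); print(r.get_obs()['tcp_pos'])
h=cv2.cvtColor(p,cv2.COLOR_RGB2HSV)
for nm,m in(('orange',(h[...,0]>5)&(h[...,0]<15)&(h[...,1]>170)&(h[...,2]>120)),('blue',(h[...,0]>108)&(h[...,0]<122)&(h[...,1]>170)&(h[...,2]>80))):
    k,l,s,c=cv2.connectedComponentsWithStats(m.astype(np.uint8))
    for i in range(1,k):
        if 12<s[i,4]<100: print(nm,s[i],np.round(c[i],1),np.round(world('top',*c[i],z=.09 if nm=='orange' else .085),4))
cv2.imwrite(f'pics/{sys.argv[1]}v.png',np.hstack([cv2.resize(p[150:250,160:360],(500,250)),cv2.resize(p2[100:250,200:380],(300,250))])[:,:,::-1])
E
python3 pot.py t7
```

```text
[ 0.5678618  -0.01886351  0.19307144]
orange [191 195   7   7  39] [194.2 198. ] [0.5656 0.3078 0.09  ]
```

View pics/t7v.png

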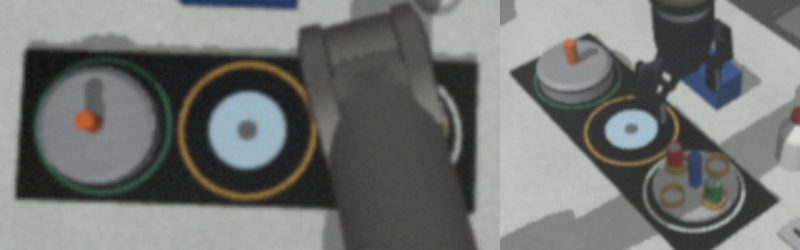

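The pot is at (0.567, 0.308), inside its ring. Next I descend on the blue post with the fingers over the empty cups.

>>> arm_command:
  plan: "-0.0095 0.001 0 0;0 0 0 0;0 0 0.04 0;0 0 0.04 0;0 0 0.025 0;0 0 0.015 0;0 0 0.006 0;0 0 0 0;0 0 0 0"

```text
clock: 27.7
tcp_pos: [0.5694, -0.0303, 0.0673]
orientation: [2.22, 2.221, 0.002]
contact_force: [0.3, -0.7, -0.2]
grip_width: 0.0855
gripper_force: 0.0
```

>>> arm_command:
  plan: "0 0 0 0;0 0 0 0;0 0 0 0;0 0 0 0;0 0 0 0;0 0 0 0;0 0 0 0;0 0 0 0"
  hand: 1
  grip_force: 25

```text
clock: 28.7
tcp_pos: [0.5698, -0.0303, 0.0669]
orientation: [2.22, 2.22, 0.003]
contact_force: [4.9, -0.2, 5.3]
grip_width: 0.0215
gripper_force: 25.0
```

>>> arm_command:
  plan: "0.004 0 0 0;0.008 0 0 0;0.012 0 0 0;0.012 -0.001 0 0;0.012 0 0 0;0.012 -0.001 0 0;0.012 0 0 0;0.012 -0.001 0 0;0.012 0 0 0;0.012 0 0 0;0.012 0 0 0;0.012 0 0 0;0.012 0 0 0;0.012 0 0 0;0.008 0 0 0;0.005 0 0 0;0 0 0 0;0 0 0 0"

```text
clock: 30.95
tcp_pos: [0.5655, 0.1353, 0.0668]
orientation: [2.222, 2.217, -0.006]
contact_force: [-0.0, -7.3, 12.8]
grip_width: 0.0213
gripper_force: 25.8
```

>>> arm_command:
  plan: "0 0 0 0;0 0 0 0;0 0 0 0;0 0 0 0;0 0 -0.02 0;0 0 -0.05 0;0 0 -0.05 0;0 0 0 0;-0.055 0 0 0;-0.055 0 0 0;-0.055 0 0 0;-0.055 0 0 0;-0.055 0 0 0;0 0 0 0;0 0 0 0"
  hand: -1

```text
clock: 32.83
tcp_pos: [0.5654, -0.1357, 0.1863]
orientation: [-2.221, -2.221, -0.001]
contact_force: [-0.3, -0.2, 0.9]
grip_width: 0.0852
gripper_force: 0.0
```

```bash
python3 pot.py t8
```

```text
[ 0.56574426 -0.13437383  0.18641357]
orange [191 195   7   7  39] [194.2 198. ] [0.5656 0.3078 0.09  ]
blue [231 136   6   6  13] [233.5 138.4] [0.7376 0.2061 0.085 ]
blue [236 142   8   7  15] [239.5 145.6] [0.7173 0.1885 0.085 ]
blue [254 198   6   7  28] [256.5 200.9] [0.5617 0.1349 0.085 ]
```

View pics/t8v.png

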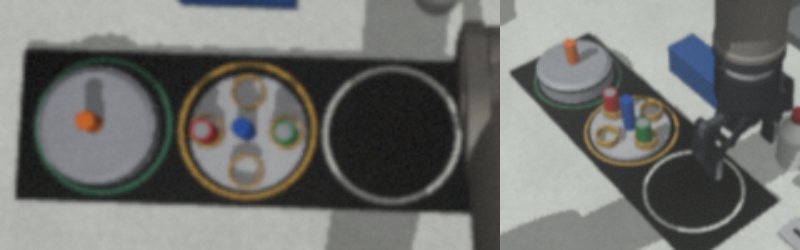

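The carrier is about 4 mm from the window centre and the pot is still parked. The last step is to open the shutter.

>>> arm_command:
  plan: "-0.054 0.0225 0 0;-0.054 0.0225 0 0;-0.055 0.0225 0 0;0 0 0 0;0 0 0.05 0;0 0 0.05 0;0 0 0.03 0;0 0 0.013 0;0 0 0 0;0 0 0 0"

```text
clock: 34.17
tcp_pos: [0.6345, -0.2992, 0.0451]
orientation: [2.219, 2.221, 0.002]
contact_force: [0.2, 0.4, -0.4]
grip_width: 0.085
gripper_force: 0.0
```

>>> arm_command:
  plan: "0 0 0 0;0 0 0 0;0 0 0 0;0 0 0 0;0 0 0 0;0 0 0 0;0 0 0 0;0 0 0 0"
  hand: 1
  grip_force: 30

```text
clock: 35.17
tcp_pos: [0.6332, -0.2995, 0.0438]
orientation: [2.221, 2.221, -0.0]
contact_force: [-2.7, 0.1, 5.1]
grip_width: 0.0275
gripper_force: 32.9
```

>>> arm_command:
  plan: "0.01 0 0 0;0.015 0 0 0;0.015 0 0 0;0.015 0 0 0;0.015 0 0 0;0.012 0 0 0;0.008 0 0 0;0.005 0 0 0;0.004 0 0 0;0.002 0 0 0;0 0 0 0;0 0 0 0"

```text
clock: 36.67
tcp_pos: [0.6324, -0.1994, 0.0437]
orientation: [2.222, 2.221, -0.003]
contact_force: [-3.1, -2.8, 7.0]
grip_width: 0.0274
gripper_force: 33.3
```

>>> arm_command:
  plan: "0.003 0 0 0;0 0 0 0;0 0 0 0"

```text
clock: 37.05
tcp_pos: [0.6324, -0.1992, 0.0437]
orientation: [2.222, 2.217, -0.006]
contact_force: [-3.7, -8.6, 5.5]
grip_width: 0.027
gripper_force: 33.0
```

>>> arm_command:
  plan: "-0.002 0 0 0;0 0 0 0;0 0 0 0;0 0 0 0;0 0 -0.03 0;0 0 -0.05 0;0 0 -0.05 0;-0.05 0 0 0;-0.05 0 0 0;-0.05 0 0 0;0 0 0 0;0 0 0 0"
  hand: -1

```text
clock: 38.55
tcp_pos: [0.6333, -0.3464, 0.173]
orientation: [-2.22, -2.221, -0.001]
contact_force: [0.7, 1.0, -0.4]
grip_width: 0.0854
gripper_force: 0.0
```

```bash
sed -i 's/p\[150:250,160:360\],(500,250)/p[150:250,160:400],(500,250)/; s/p2\[100:250,200:380\]/p2[100:280,200:440]/' pot.py; python3 pot.py t9
```

```text
[ 0.63386783 -0.34505125  0.17332418]
orange [191 195   7   7  39] [194.2 198. ] [0.5656 0.3078 0.09  ]
blue [254 198   6   6  27] [256.6 200.6] [0.5624 0.1348 0.085 ]
```

View pics/t9v.png

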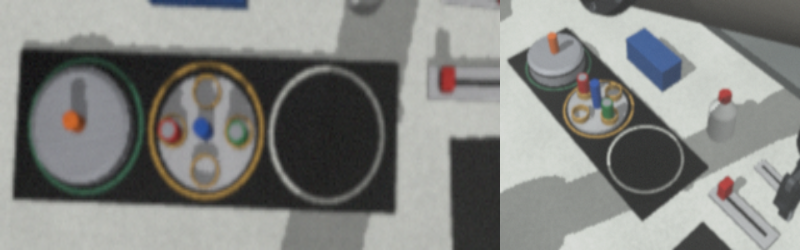

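The final view shows the shutter fully open, both pots inside their rings and both specimens standing in their cups. Handing in.

```bash
python3 -c "
from bench import ticket
print(ticket.hand_in())"
```

```text
the job is handed in; nothing more can be done
None
```

The job is done and handed in (no verdict was returned): the shutter was closed first, the pot parked, both specimens present (red and green) cupped, the carrier slid to about 4 mm from the window centre, and the shutter reopened to its stop, at about 39 s on the clock.

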